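# Pack the colour rack and hold its lid down

## Task

Finish packing the travel rack of airbrush colours: stand the blue and the orange short bottle, now loose on the table, upright in the two empty middle cells, one in each, and turn the red quarter-turn wing on the end of the rack until it lies straight across the rack, so that the slot in the lid can pass over it. Then set the white lid on the rack, slot over the wing and round hole over the pin, and press it down against the rubber buffers until it is fully home on both metal end flanges. Finish while still holding it pressed down, so that a colleague can lock the wing; leave the tall bottle, which does not fit, the packed bottles and everything else where they are.

Things in the scene. Friction and masses are not known exactly. Their poses are not given: they have to be found in the camera images.
- rack: aluminium travel rack fixed on the table, 72 x 276 mm, origin at the centre of its underside, x across it, y along it towards the red-wing end. Four cells in a row, centres at y = -78, -26, 26, 78 mm, each 48 x 48 mm inside, floor at z = 4, white walls up to z = 54 mm. At each end (|y| = 102 to 138, 64 mm wide) a bracket rises to a flat flange, the lid's seat, its top at z = 131 mm
- cell_left (a point): centre of the floor of the empty cell at rack y = +26 mm (bottles stand on it)
- cell_right (a point): centre of the floor of the empty cell at rack y = -26 mm
- wing_axis (a point): point on the turning axis of the red wing at rack (0, 120, 157) mm, the height to grip it; the wing is an upright blade 28 mm long, 9 mm thick, from z = 139 to 161.5 mm, on an 8 mm round shank that stands on the +y flange
- pin_tip (a point): top of the steel locating pin on the -y flange, at rack (0, -120, 158) mm; the pin is 9 mm thick and tapers over its last 8 mm
- wing (a joint): angle of the red wing, rad: 0 when its blade lies straight across the rack (along rack x), in line with the lid's slot; positive is anticlockwise seen from above; turns from -1.6 to 1.6, no detents, about 0.05 N m of friction, stays where it is left
- buffer_wing (a joint): compression, m, of the black rubber buffer washer (28 mm across) round the wing's shank: 0 free, standing 4 mm proud of the flange; 0.004 flush with it. About 1500 N/m, so the two buffers take 12 N in all to go flush, of which the lid's weight gives 3 N
- buffer_pin (a joint): the same for the like buffer washer round the pin
- lid: loose white lid, 68 x 272 mm, 0.3 kg, lying flat, handle up; origin at the centre of its underside, y along it towards the slot end. A foam strip (44 x 194 mm) is its lowest 3 mm, the 5 mm plate lies above. On the rack its axes point as the rack's and the foam fits between the end brackets; origin above the rack's by 128 mm when fully home, about 131 when merely resting on the buffers
- lid_grip (a point): middle of the lid's black bar handle, 40 mm above the lid's origin; the bar is 14 mm wide (x), 14 mm high and 100 mm long (y), 25 mm free under it
- lid_slot (a point): centre of the lid's slot for the wing, at lid (0, 120, 3) mm; the slot is 38 mm across (x) by 17 mm (y)
- lid_hole (a point): centre of the lid's round hole for the pin, at lid (0, -120, 3) mm; 18 mm across
- bottle_blue: short bottle of bright blue colour with a black cap with blue disc, to be packed: 121 mm high, body 39.5 mm across up to 93 mm, cap 25 mm across; origin at the centre of its underside; 0.1 kg
- bottle_orange: short bottle of orange colour with a black cap with orange disc, to be packed: 120 mm high, body 39.5 mm across up to 92 mm, cap 25 mm across; origin at the centre of its underside; 0.1 kg
- tall_bottle: taller slim bottle of light blue colour with a long white cap, 147 mm high, 37 mm across; too high for the rack, stays on the table; origin at the centre of its underside
- packed_left: short bottle already standing in the end cell beside the wing, 122 mm high, 39.5 mm across, stays there
- packed_right: short bottle already standing in the end cell beside the pin, stays there
Mind the look-alikes: they are no part of the job. Leave any purple look-alike of the packed_right alone.

How it is judged:
On the way:
1. both short bottles stand upright on the floors of the two empty cells and the wing lies across the rack, while the lid is not yet on the rack (x of bottle_blue in the frame of rack between -0.012 and 0.012 m and y of bottle_blue in the frame of rack between -0.045 and 0.045 m and z of bottle_blue in the frame of rack between -0.002 and 0.009 m and angle between each of bottle_blue, bottle_orange's own z axis and vertical below 0.15 rad and x of bottle_orange in the frame of rack between -0.012 and 0.012 m and y of bottle_orange in the frame of rack between -0.045 and 0.045 m and z of bottle_orange in the frame of rack between -0.002 and 0.009 m and value of joint wing between -0.2 and 0.2 rad and (horizontal distance between lid and rack above 0.06 m or z of lid in the frame of rack above 0.15 m)), for 0.2 s.
At the end, for the whole second after the job is handed in: Both short bottles upright on the floors of the middle cells; wing across the rack within 0.2 rad; lid level on the rack, slot over wing, hole over pin, held down by the robot (over 2 N) with both buffers squeezed 2.8 of 4 mm or more; other bottles within 30 mm of their start (x of bottle_blue in the frame of rack between -0.012 and 0.012 m and y of bottle_blue in the frame of rack between -0.045 and 0.045 m and z of bottle_blue in the frame of rack between -0.002 and 0.009 m and angle between each of bottle_blue, bottle_orange, packed_left, packed_right's own z axis and vertical below 0.15 rad and x of bottle_orange in the frame of rack between -0.012 and 0.012 m and y of bottle_orange in the frame of rack between -0.045 and 0.045 m and z of bottle_orange in the frame of rack between -0.002 and 0.009 m and value of joint wing between -0.2 and 0.2 rad and z of lid in the frame of rack between 0.122 and 0.1296 m and horizontal distance between lid and rack below 0.009 m and angle between the y axis of lid and the y axis of rack, either way round below 0.06 rad and angle between lid's own z axis and vertical below 0.03 rad and y of lid_slot in the frame of rack above 0.1 m and value of joint each of buffer_wing, buffer_pin above 0.0028 m and contact force between any of the fingers, the arm and lid above 2 N and linear speed of lid below 0.02 m/s and distance of each of packed_left, packed_right, tall_bottle from where it was at the start of the episode below 0.03 m); the arm keeps its last pose, push and grip.
It fails at once if a bystander (the tall bottle or a bottle packed before) is tipped or moved by more than 30 mm ((distance of tall_bottle from where it was at the start of the episode above 0.03 m or angle between tall_bottle's own z axis and vertical above 0.3 rad) or (distance of packed_left from where it was at the start of the episode above 0.03 m or angle between packed_left's own z axis and vertical above 0.3 rad) or (distance of packed_right from where it was at the start of the episode above 0.03 m or angle between packed_right's own z axis and vertical above 0.3 rad)).
It also fails if it takes over 72 s, if anything falls off the work surface, if the arm or the gripper's body presses on something with over 40 N, if the wrist force passes 120 N, or if a joint passes its speed limit or range.

## Robot

A 7-joint arm with a two-finger parallel gripper is mounted at the origin on a cart in front of the work surface, level with it; the furniture and walls round the work are solid. World frame = base frame: x ahead of the robot, y to its left, z up, the work surface at z = 0. Lengths are in m, angles in rad, forces in N, time in s.
With the tool pointing down it reaches from about 0.425 to 0.925 m from the base axis. Payload 6.8 kg.
Tool frame: the origin (TCP) lies midway between the tips of the shut fingers; the grasp point (between the pads) lies 19 mm behind it; z points along the fingers, y is the line along which they close (so a half turn about z gives the same grasp; the last joint's range is limited). The gripper opens to 85 mm and grips with 20 to 120 N. Pads are 22 mm wide; open, the fingers measure 114 mm over their backs; the gripper's body (76 mm by 85 mm) begins 54 mm behind the grasp point. The pads swing forward as they close: fully open they stand 13 mm farther back than shut.
Start: joints at [1.212, 0.477, 0.022, 1.555, -0.011, 1.109, -0.083], TCP at [0.168, -0.654, 0.231] pointing down, gripper open.
Joint ranges: [-2.96, 2.96], [-0.34, 2.1], [-1.41, 1.46], [0.24, 2.44], [-1.37, 4.51], [0.17, 1.92], [-2.96, 2.96]. Speed limits (rad/s): [2.39, 2.39, 3.14, 3.14, 3.14, 3.14, 3.14].

## Interface

Orientations are given as a rotation vector (axis times angle).
In Python, from bench import status, vision, r gives the robot as it stands. The module is installed in compiled form; this text tells all that it offers.
- The arm moves only by the shell command python3 -m handwheel 'ROWS' [OPENING] [FORCE]. ROWS is JSON, a list of rows, each an object with "dp": the shift along the tool's x, y, z in m, a list of three; "delta_rot": the turn, a rotation vector about the tool's x, y, z in rad, a list of three. In form: [{"dp": [x, y, z], "delta_rot": [rx, ry, rz]}, ...]. A call has 1 to 12 rows; each row is the pose to reach, as a shift and turn from the pose commanded when the call began, along the tool's axes at that moment; what a row does not reach only later rows make up. A row lasts 1/8 s, in which the tool goes at most 62.5 mm and 10.7 degrees, less where a joint would pass 70% of its speed; a pose out of reach is approached as far as the arm can. A call with a gripper value outside its range is refused whole. OPENING is the opening, from 0 (shut) to 1 (fully open), set as the call begins (- or left out, the last holds). The fingers move at their own pace and stop on an object; FORCE is the grip in N (left out, the last holds). Time passes only in rows, so rows that repeat a pose let the fingers close. It gives the time, the measured TCP pose, the force, the opening and the grip force at its end, in the units of the state.
- status.get_obs(): the state, without advancing time (a new reading comes with each control period).
- vision.grab_frame(name): name is "side" or "top"; returns a dict with "img" (384x512x3 uint8, blue, green, red), "fovy" (degrees; the focal length in pixels is half the picture's height over the tangent of half this angle, whatever the lens; pixels are square), "cx", "cy" (the principal point, pixels), "world_from_camera" (4x4, takes a point from camera to world coordinates). Camera axes: x right, y up, looking along -z (the intrinsics and any distortion apply to the point x, -y, -z); pixel columns grow to the right and rows downward; lengths in m; the calibration is good to about 2 mm. A picture is of the moment at which its call begins. There is no depth.
- r.hand_in(): hands the job in; it is judged then, once.
The state is a dict: "clock": time; "joints": joint angles; "qvel": joint speeds; "tau": joint torques, N m; "tcp_pos": TCP position; "orientation": TCP orientation; "contact_force": force on the tool from outside, world axes, zero at the start; "moment": the same for the moment, N m; "grip_width": finger opening in m; "gripper_force": force on a finger pad.
Only numpy, scipy, OpenCV 4.12 (cv2) and the standard library are available. Lean on these libraries where they do the work, as an engineer would, in place of code of your own. Each camera call takes 0.05 s, during which the arm holds its last target. There are 200 camera calls.

## Working session

There is one attempt and no reset: what is moved stays moved. The work goes in short steps, Python scripts to look and compute and a shell command to move; the robot and the scene stay as the last step left them, time stands still between calls to the robot, and variables do not carry over. Pictures are saved under pics/ and viewed, at most 10 in all, crops included, and the job is handed in when it is done.

```bash
mkdir -p pics; python3 - <<'E'
from bench import status, vision
import cv2,numpy as np,pickle
o=status.get_obs()
for k,v in o.items(): print(k,np.round(v,4))
for n in("side","top"):
    f=vision.grab_frame(n); cv2.imwrite(f"pics/{n}0.png",f["img"]); pickle.dump(f,open(f"{n}0.pkl","wb"))
    print(n,[ (k,f[k]) for k in f if k!="img"])
E
```

```text
clock 0.0
joints [ 1.2119  0.4778  0.0223  1.5565 -0.0115  1.1093 -0.0831]
qvel [-0.0006 -0.0011  0.0001  0.002   0.0009 -0.0001 -0.001 ]
tau [-6.00000e-04 -5.96453e+01  1.60720e+00 -2.81205e+01  1.24000e-02
  9.30000e-03  0.00000e+00]
tcp_pos [ 0.1673 -0.6533  0.2303]
orientation [-3.1151e+00 -3.9260e-01  5.0000e-04]
contact_force [0.3834 0.6113 0.1276]
moment [-0.0204  0.0142 -0.0188]
gripper_force 0.0
grip_width 0.0855
side [('fovy', 47.09248628032503), ('cx', 253.76680327493364), ('cy', 191.2396112187163), ('world_from_camera', array([[ 0.90304423,  0.27889813, -0.32669093,  0.07371372],
       [-0.4293884 ,  0.56541068, -0.70422749, -0.92846162],
       [-0.01169319,  0.77622587,  0.63034647,  0.97420172],
       [ 0.        ,  0.        ,  0.        ,  1.        ]]))]
top [('fovy', 43.55242070092747), ('cx', 254.7534981812097), ('cy', 194.9654819404693), ('world_from_camera', array([[ 0.27725597,  0.90342956, -0.32702318, -0.09705524],
       [-0.9607756 ,  0.26291911, -0.08822578, -0.11373065],
       [ 0.00627486,  0.33865702,  0.94088897,  1.85179247],
       [ 0.        ,  0.        ,  0.        ,  1.        ]]))]
```

View pics/top0.png

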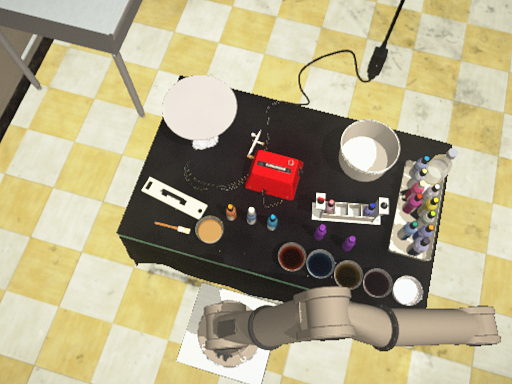

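View pics/side0.png

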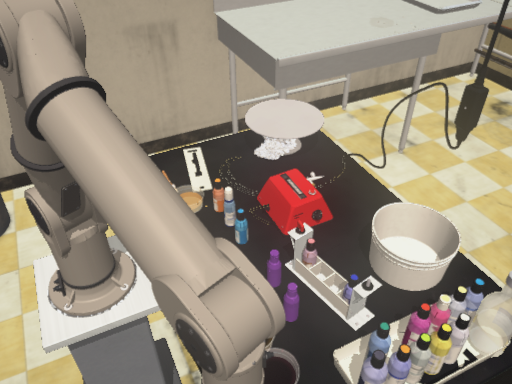

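```bash
cat > h.py <<'E'
import numpy as np,cv2,pickle
def ray(f,u,v):
    fl=192/np.tan(np.radians(f["fovy"]/2)); T=f["world_from_camera"]
    return T[:3,3],T[:3,:3]@np.array([(u-f["cx"])/fl,-(v-f["cy"])/fl,-1])
def at_z(f,u,v,z):
    c,d=ray(f,u,v); return c+d*(z-c[2])/d[2]
def proj(f,p):
    fl=192/np.tan(np.radians(f["fovy"]/2)); T=f["world_from_camera"]
    q=(np.atleast_2d(p)-T[:3,3])@T[:3,:3]
    return np.c_[f["cx"]-fl*q[:,0]/q[:,2], f["cy"]+fl*q[:,1]/q[:,2]]
def crop(im,x0,y0,x1,y1,s):
    c=cv2.resize(im[y0:y1,x0:x1],None,fx=s,fy=s,interpolation=cv2.INTER_CUBIC)
    for x in range(-(-x0//10)*10,x1,10):
        cv2.line(c,((x-x0)*s,0),((x-x0)*s,5),(0,255,0),1)
        if x%20==0: cv2.putText(c,str(x),((x-x0)*s,16),0,.35,(0,255,0),1)
    for y in range(-(-y0//10)*10,y1,10):
        cv2.line(c,(0,(y-y0)*s),(5,(y-y0)*s),(0,255,0),1); cv2.putText(c,str(y),(7,(y-y0)*s+4),0,.35,(0,255,0),1)
    return c
E
python3 - <<'E'
from h import *
t=pickle.load(open("top0.pkl","rb"))["img"]; s=pickle.load(open("side0.pkl","rb"))["img"]
a=crop(t,135,165,295,245,5); b=crop(t,305,187,395,227,5)
b=np.pad(b,((0,0),(0,350),(0,0)))
cv2.imwrite("pics/A.png",np.vstack([a,b])); cv2.imwrite("pics/B.png",crop(s,270,215,390,330,5)); cv2.imwrite("pics/C.png",crop(s,160,140,270,250,5))
E
```

```text
(no output)
```

View pics/A.png

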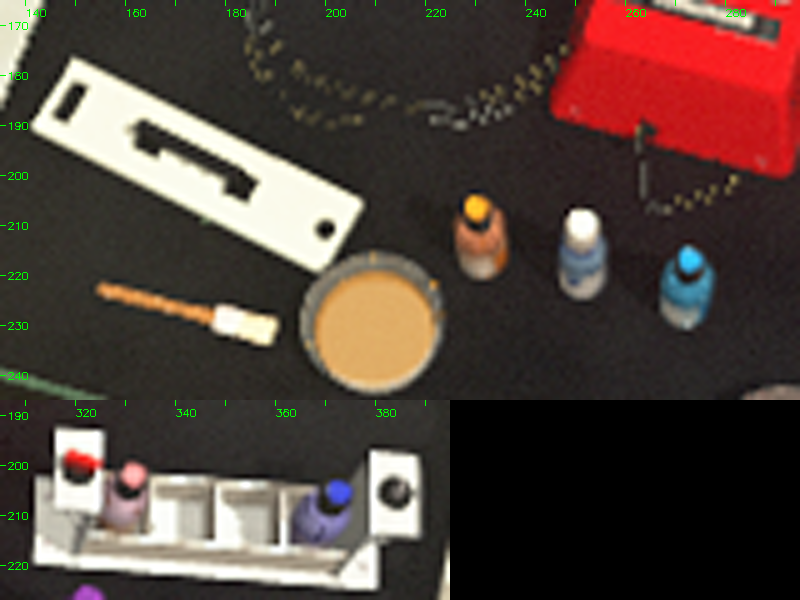

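View pics/B.png

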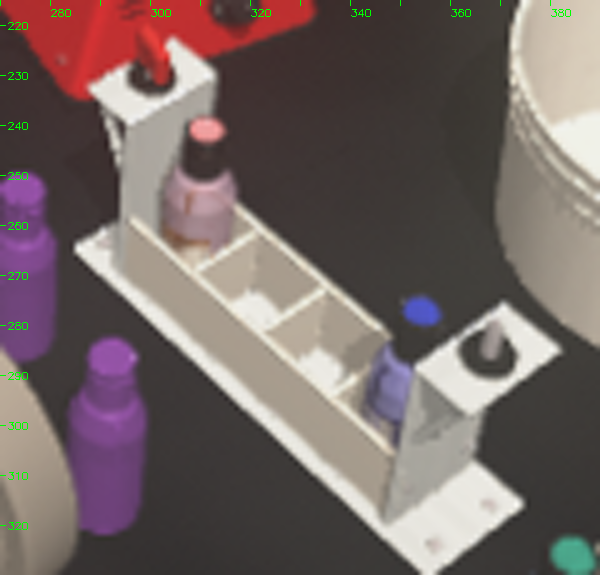

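View pics/C.png

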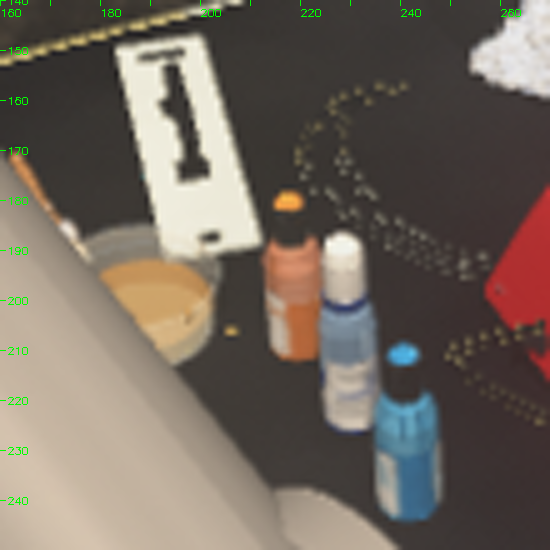

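```bash
cat > fit.py <<'E'
from h import *
from scipy.optimize import least_squares
T=pickle.load(open("top0.pkl","rb")); S=pickle.load(open("side0.pkl","rb"))
A=lambda p:np.array(p)/5+[134.6,164.6]
A2=lambda p:(np.array(p)-[0,400])/5+[304.6,186.6]
B=lambda p:np.array(p)/5+[269.6,214.6]
C=lambda p:np.array(p)/5+[159.6,139.6]
def fit(views,loc,z,x0,name):
    loc=np.array(loc)/1e3
    def pts(q):
        c,s=np.cos(q[2]),np.sin(q[2]); return np.c_[q[0]+c*loc[:,0]-s*loc[:,1],q[1]+s*loc[:,0]+c*loc[:,1],np.full(len(loc),z)]
    for vs in [views]+[[v] for v in views]:
        r=least_squares(lambda q:np.concatenate([(proj(f,pts(q))-m).ravel() for f,m in vs]),x0)
        print(name,np.round(r.x,4),"rms px",np.sqrt(np.mean(r.fun**2)).round(2),"R",np.hypot(*r.x[:2]).round(3))
rl=[(-32,138),(32,138),(32,102),(-32,102),(-32,-102),(32,-102),(32,-138),(-32,-138)]
rs=B([(88,88),(172,37),(217,72),(128,124),(412,367),(503,302),(562,348),(472,415)])
rt=A2([(54,510),(57,427),(104,432),(102,515),(369,536),(370,450),(420,456),(418,538)])
if __name__=="__main__":
    fit([(S,rs),(T,rt)],rl,.131,[.5,-.5,0],"rack")
    ll=[(34,136),(34,-136),(-34,-136),(-34,136)]
    fit([(T,A([(72,57),(364,204),(320,272),(32,127)])),(S,C([(203,35),(263,243),(165,258),(115,47)]))],ll,.008,[.5,.3,.5],"lid")
    for n,a,c,z in(("orange",(477,207),(288,201),.12),("blue",(688,260),(403,354),.121),("tall",(582,222),(344,243),.147)):
        print(n,at_z(T,*A(a),z).round(4),at_z(S,*C(c),z).round(4))
    for n,u in(("wing top",A2([(66,453),(101,463)])),): print(n,[at_z(T,*q,.1615).round(4) for q in u])
    print("purple", [at_z(S,*B(q),.12).round(3) for q in((22,187),(112,355))])
    im=crop(S["img"],285,205,325,240,14); im2=crop(T["img"],308,190,332,212,14)
    h=max(im.shape[0],im2.shape[0]); pad=lambda i:np.pad(i,((0,h-i.shape[0]),(0,0),(0,0)))
    o=np.hstack([pad(im),pad(im2)]); o=o[:600,:]; print(o.shape); cv2.imwrite("pics/D.png",cv2.resize(o,None,fx=.88,fy=.88))
E
python3 fit.py
```

```text
rack [ 0.574  -0.3143  0.2047] rms px 0.42 R 0.654
rack [ 0.575  -0.3136  0.2055] rms px 0.2 R 0.655
rack [ 0.5722 -0.3148  0.2017] rms px 0.37 R 0.653
lid [ 0.4425  0.3725 -0.1945] rms px 0.31 R 0.578
lid [ 0.4416  0.3725 -0.1955] rms px 0.31 R 0.578
lid [ 0.4433  0.3726 -0.1941] rms px 0.23 R 0.579
orange [0.4358 0.1266 0.12  ] [0.4368 0.1295 0.12  ]
blue [ 0.4397 -0.0386  0.121 ] [ 0.4423 -0.0378  0.121 ]
tall [0.4381 0.0441 0.147 ] [0.4402 0.0425 0.147 ]
wing top [array([ 0.5477, -0.1838,  0.1615]), array([ 0.5473, -0.2107,  0.1615])]
purple [array([ 0.455, -0.226,  0.12 ]), array([ 0.444, -0.344,  0.12 ])]
(490, 896, 3)
```

View pics/D.png

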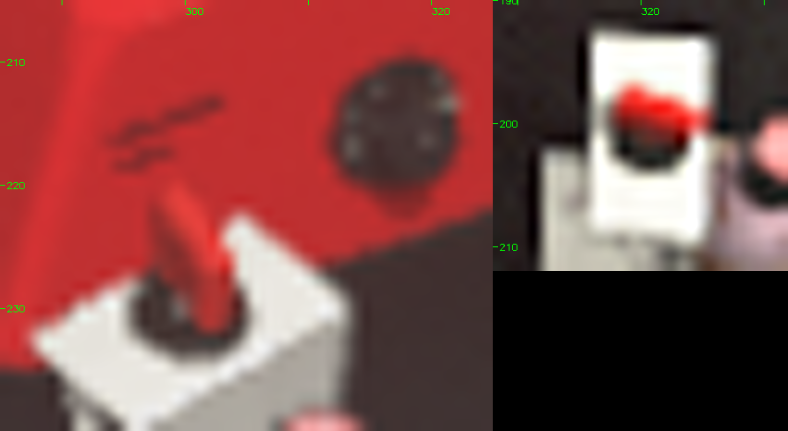

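```bash
cat > go.py <<'E'
# print pose and tool-frame deltas to a world target: python3 go.py x y z yaw
import sys; from bench import status; import numpy as np
from scipy.spatial.transform import Rotation as R
o=status.get_obs(); M=R.from_rotvec(o["orientation"]); X=M.as_matrix()
psi=np.arctan2(X[1,0],X[0,0])
print("t",round(o["clock"],2),"tcp",np.round(o["tcp_pos"],4),"psi",psi.round(4),"tilt",np.round(X[:2,2],4),"F",np.round(o["contact_force"],1),"w",round(float(o["grip_width"]),4),"gf",np.round(o["gripper_force"],1),"q",np.round(o["joints"],2))
if len(sys.argv)>4:
    x,y,z,w=map(float,sys.argv[1:5]); G=np.c_[[np.cos(w),np.sin(w),0],[np.sin(w),-np.cos(w),0],[0,0,-1]]
    print("dp",np.round(X.T@(np.array([x,y,z])-o["tcp_pos"]),4),"rot",np.round((M.inv()*R.from_matrix(G)).as_rotvec(),4))
E
python3 -m handwheel '[{"dp":[0.484,-0.3475,-0.05],"delta_rot":[0,0,-1.32]},{"dp":[0.484,-0.3475,-0.05],"delta_rot":[0,0,-1.32]},{"dp":[0.484,-0.3475,-0.05],"delta_rot":[0,0,-1.32]},{"dp":[0.484,-0.3475,-0.05],"delta_rot":[0,0,-1.32]},{"dp":[0.484,-0.3475,-0.05],"delta_rot":[0,0,-1.32]},{"dp":[0.484,-0.3475,-0.05],"delta_rot":[0,0,-1.32]},{"dp":[0.484,-0.3475,-0.05],"delta_rot":[0,0,-1.32]},{"dp":[0.484,-0.3475,-0.05],"delta_rot":[0,0,-1.32]},{"dp":[0.484,-0.3475,-0.05],"delta_rot":[0,0,-1.32]},{"dp":[0.484,-0.3475,-0.05],"delta_rot":[0,0,-1.32]},{"dp":[0.484,-0.3475,-0.05],"delta_rot":[0,0,-1.32]},{"dp":[0.484,-0.3475,-0.05],"delta_rot":[0,0,-1.32]}]' 0.5 30
python3 go.py 0.5496 -0.1968 0.20 1.571
python3 - <<'E'
from fit import *
a=at_z(S,297.9,219.1,.1615);b=at_z(S,303.2,224,.1615);print(a,b,np.arctan2(*(a-b)[1::-1]))
from bench import vision
f=vision.grab_frame("side"); pickle.dump(f,open("side1.pkl","wb"));cv2.imwrite("pics/E.png",crop(f["img"],270,150,400,270,5))
E
```

```text
clock: 1.6
tcp_pos: [0.5494, -0.1981, 0.2807]
orientation: [-2.222, -2.22, 0.002]
contact_force: [0.1, -0.2, -0.8]
grip_width: 0.0429
gripper_force: 0.0
t 1.6 tcp [ 0.5494 -0.1981  0.2807] psi 1.5699 tilt [-0.0014 -0.0004] F [ 0.1 -0.2 -0.8] w 0.0429 gf 0.0 q [ 0.61  0.32 -0.47  1.69  0.16  1.16  0.1 ]
dp [0.0013 0.0003 0.0807] rot [-0.0014  0.0004 -0.0011]
[ 0.55076669 -0.18159841  0.1615    ] [ 0.55384509 -0.20460554  0.1615    ] 1.7038083485166706
```

View pics/E.png

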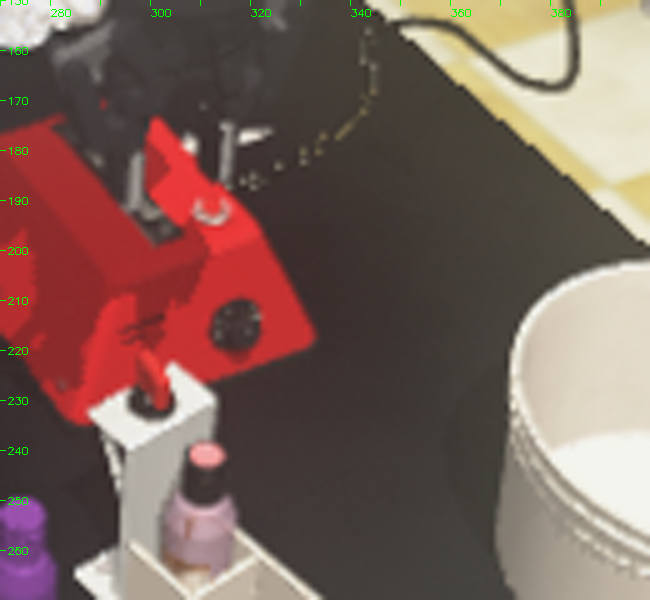

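```bash
python3 -m handwheel '[{"dp":[0.001,0,0.06],"delta_rot":[0,0,-0.03]},{"dp":[0.001,0,0.10],"delta_rot":[0,0,-0.03]},{"dp":[0.001,0,0.125],"delta_rot":[0,0,-0.03]},{"dp":[0.001,0,0.14],"delta_rot":[0,0,-0.03]},{"dp":[0.001,0,0.14],"delta_rot":[0,0,-0.03]}]' 0.5 30
python3 -m handwheel '[{"dp":[0,0,0],"delta_rot":[0,0,0]},{"dp":[0,0,0],"delta_rot":[0,0,0]},{"dp":[0,0,0],"delta_rot":[0,0,0]},{"dp":[0,0,0],"delta_rot":[0,0,0]},{"dp":[0,0,0],"delta_rot":[0,0,0]},{"dp":[0,0,0],"delta_rot":[0,0,0]}]' 0 30
python3 go.py 0.5496 -0.1968 0.14 0.205
```

```text
clock: 2.28
tcp_pos: [0.5492, -0.197, 0.1406]
orientation: [-2.189, -2.252, 0.002]
contact_force: [-1.2, 0.4, 0.3]
grip_width: 0.043
gripper_force: 0.0
clock: 3.02
tcp_pos: [0.5504, -0.1966, 0.1426]
orientation: [2.188, 2.253, -0.0]
contact_force: [-3.3, 0.1, 6.3]
grip_width: 0.008
gripper_force: 31.7
t 3.02 tcp [ 0.5504 -0.1966  0.1426] psi 1.6003 tilt [ 0.0008 -0.0011] F [-3.3  0.1  6.3] w 0.008 gf 31.7 q [ 0.58  0.47 -0.44  1.84  0.25  0.89  0.05]
dp [-0.0002 -0.0008  0.0026] rot [1.4000e-03 4.0000e-04 1.3953e+00]
```

```bash
python3 -m handwheel '[{"dp":[0,-0.001,-0.001],"delta_rot":[0,0,0.17]},{"dp":[0,-0.001,-0.001],"delta_rot":[0,0,0.34]},{"dp":[0,-0.001,-0.001],"delta_rot":[0,0,0.51]},{"dp":[0,-0.001,-0.001],"delta_rot":[0,0,0.68]},{"dp":[0,-0.001,-0.001],"delta_rot":[0,0,0.85]},{"dp":[0,-0.001,-0.001],"delta_rot":[0,0,1.02]},{"dp":[0,-0.001,-0.001],"delta_rot":[0,0,1.19]},{"dp":[0,-0.001,-0.001],"delta_rot":[0,0,1.36]},{"dp":[0,-0.001,-0.001],"delta_rot":[0,0,1.395]},{"dp":[0,-0.001,-0.001],"delta_rot":[0,0,1.395]},{"dp":[0,-0.001,-0.001],"delta_rot":[0,0,1.395]}]'
python3 go.py 0.5496 -0.1968 0.14 0.205
```

```text
clock: 4.4
tcp_pos: [0.5501, -0.1965, 0.1427]
orientation: [3.124, 0.326, 0.003]
contact_force: [4.4, -1.8, -3.9]
grip_width: 0.0083
gripper_force: 30.3
t 4.4 tcp [ 0.5501 -0.1965  0.1427] psi 0.208 tilt [ 0.0022 -0.0005] F [ 4.4 -1.8 -3.9] w 0.0083 gf 30.3 q [ 0.34  0.43 -0.13  1.85  0.07  0.86 -1.19]
dp [-0.0006  0.0002  0.0027] rot [ 0.0009 -0.002   0.003 ]
```

```bash
python3 -m handwheel '[{"dp":[0,0,0],"delta_rot":[0,0,0]},{"dp":[0,0,0],"delta_rot":[0,0,0]},{"dp":[0,0,-0.02],"delta_rot":[0,0,0]},{"dp":[0,0,-0.07],"delta_rot":[0,0,0]},{"dp":[0,0,-0.12],"delta_rot":[0,0,0]},{"dp":[0,0,-0.12],"delta_rot":[0,0,0]}]' 0.4
python3 go.py 0.441 -0.038 0.24 1.775
```

```text
clock: 5.15
tcp_pos: [0.5513, -0.1966, 0.2669]
orientation: [3.122, 0.323, 0.012]
contact_force: [-1.1, -0.3, -0.5]
grip_width: 0.0344
gripper_force: 0.0
t 5.15 tcp [ 0.5513 -0.1966  0.2669] psi 0.2064 tilt [ 0.0076 -0.002 ] F [-1.1 -0.3 -0.5] w 0.0344 gf 0.0 q [ 0.34  0.3  -0.14  1.73  0.04  1.1  -1.17]
dp [-0.0757 -0.1779  0.0258] rot [ 0.0083 -0.0028 -1.5686]
```

```bash
python3 -m handwheel '[{"dp":[-0.02,-0.045,0],"delta_rot":[0,0,-0.18]},{"dp":[-0.04,-0.09,0.01],"delta_rot":[0,0,-0.36]},{"dp":[-0.06,-0.135,0.015],"delta_rot":[0,0,-0.54]},{"dp":[-0.0757,-0.1779,0.026],"delta_rot":[0,0,-0.72]},{"dp":[-0.0757,-0.1779,0.026],"delta_rot":[0,0,-0.9]},{"dp":[-0.0757,-0.1779,0.026],"delta_rot":[0,0,-1.08]},{"dp":[-0.0757,-0.1779,0.026],"delta_rot":[0,0,-1.26]},{"dp":[-0.0757,-0.1779,0.026],"delta_rot":[0,0,-1.44]},{"dp":[-0.0757,-0.1779,0.026],"delta_rot":[0,0,-1.57]},{"dp":[-0.0757,-0.1779,0.026],"delta_rot":[0,0,-1.57]},{"dp":[-0.0757,-0.1779,0.026],"delta_rot":[0,0,-1.57]}]' 0.85
python3 go.py 0.441 -0.038 0.056 1.775
```

```text
clock: 6.52
tcp_pos: [0.4382, -0.0375, 0.2359]
orientation: [-1.985, -2.434, 0.001]
contact_force: [0.0, -0.2, -0.2]
grip_width: 0.0726
gripper_force: 0.0
t 6.53 tcp [ 0.4382 -0.0375  0.2359] psi 1.7734 tilt [-0.001   0.0001] F [ 0.  -0.2 -0.2] w 0.0726 gf 0.0 q [ 0.32  0.11 -0.4   2.06  0.05  0.99  0.1 ]
dp [-0.0011  0.0028  0.1799] rot [-0.001  -0.0003 -0.0016]
```

```bash
python3 -m handwheel '[{"dp":[-0.001,0.003,0.05],"delta_rot":[0,0,0]},{"dp":[-0.001,0.003,0.1],"delta_rot":[0,0,0]},{"dp":[-0.001,0.003,0.14],"delta_rot":[0,0,0]},{"dp":[-0.001,0.003,0.17],"delta_rot":[0,0,0]},{"dp":[-0.001,0.003,0.18],"delta_rot":[0,0,0]},{"dp":[-0.001,0.003,0.18],"delta_rot":[0,0,0]}]'
python3 -m handwheel '[{"dp":[0,0,0],"delta_rot":[0,0,0]},{"dp":[0,0,0],"delta_rot":[0,0,0]},{"dp":[0,0,0],"delta_rot":[0,0,0]},{"dp":[0,0,0],"delta_rot":[0,0,0]},{"dp":[0,0,0],"delta_rot":[0,0,0]}]' 0 30
python3 go.py 0.441 -0.038 0.056 1.775
```

```text
clock: 7.28
tcp_pos: [0.4418, -0.0378, 0.0563]
orientation: [-1.983, -2.436, 0.001]
contact_force: [-0.3, -0.7, 0.1]
grip_width: 0.0727
gripper_force: 0.0
clock: 7.9
tcp_pos: [0.4425, -0.0381, 0.0574]
orientation: [1.982, 2.435, 0.001]
contact_force: [-2.4, -0.2, 6.2]
grip_width: 0.0391
gripper_force: 29.4
t 7.9 tcp [ 0.4425 -0.0381  0.0574] psi 1.7753 tilt [ 0.0017 -0.0005] F [-2.4 -0.2  6.2] w 0.0391 gf 29.4 q [ 0.24  0.4  -0.34  2.21  0.25  0.57 -0.09]
dp [ 0.0004 -0.0014  0.0014] rot [0.0015 0.0008 0.0003]
```

```bash
python3 -m handwheel '[{"dp":[0,0,-0.02],"delta_rot":[0,0,0]},{"dp":[0,0,-0.07],"delta_rot":[0,0,0]},{"dp":[0,0,-0.12],"delta_rot":[0,0,0]},{"dp":[0,0,-0.17],"delta_rot":[0,0,0]},{"dp":[0,0,-0.19],"delta_rot":[0,0,0]},{"dp":[0,0,-0.19],"delta_rot":[0,0,0]}]'
python3 go.py 0.5798 -0.3398 0.245 1.7755
```

```text
clock: 8.65
tcp_pos: [0.4427, -0.038, 0.2481]
orientation: [1.981, 2.434, 0.003]
contact_force: [-0.9, 1.1, -0.8]
grip_width: 0.0391
gripper_force: 30.5
t 8.65 tcp [ 0.4427 -0.038   0.2481] psi 1.7753 tilt [ 0.0043 -0.0008] F [-0.9  1.1 -0.8] w 0.0391 gf 30.5 q [ 0.34  0.1  -0.42  2.04  0.05  1.01  0.1 ]
dp [-0.3234  0.0729  0.0039] rot [ 0.004   0.0017 -0.0002]
```

```bash
python3 -m handwheel '[{"dp":[-0.04,0.009,0],"delta_rot":[0,0,0]},{"dp":[-0.1,0.0225,0],"delta_rot":[0,0,0]},{"dp":[-0.16,0.036,0],"delta_rot":[0,0,0]},{"dp":[-0.22,0.0495,0],"delta_rot":[0,0,0]},{"dp":[-0.27,0.061,0],"delta_rot":[0,0,0]},{"dp":[-0.31,0.07,0],"delta_rot":[0,0,0]},{"dp":[-0.3235,0.073,0.003],"delta_rot":[0,0,0]},{"dp":[-0.3235,0.073,0.003],"delta_rot":[0,0,0]},{"dp":[-0.3235,0.073,0.003],"delta_rot":[0,0,0]}]'
python3 go.py 0.5798 -0.3398 0.062 1.7755
python3 - <<'E'
from fit import *
from bench import vision
ims=[]
for n,b in(("side",(270,200,400,330)),("top",(300,150,400,250))):
    f=vision.grab_frame(n); pickle.dump(f,open(n+"2.pkl","wb")); ims.append(cv2.resize(crop(f["img"],*b,6),(400,int(400*(b[3]-b[1])/(b[2]-b[0])))))
cv2.imwrite("pics/F.png",np.hstack(ims))
E
```

```text
clock: 9.78
tcp_pos: [0.5789, -0.3377, 0.2428]
orientation: [-1.979, -2.438, -0.001]
contact_force: [0.3, 0.8, -0.6]
grip_width: 0.0385
gripper_force: 30.5
t 9.78 tcp [ 0.5789 -0.3377  0.2428] psi 1.7777 tilt [-0.001   0.0014] F [ 0.3  0.8 -0.6] w 0.0385 gf 30.5 q [ 0.6   0.47 -0.23  1.54  0.11  1.14  0.55]
dp [-0.0025  0.0005  0.1808] rot [-0.0007 -0.0016  0.0022]
```

View pics/F.png

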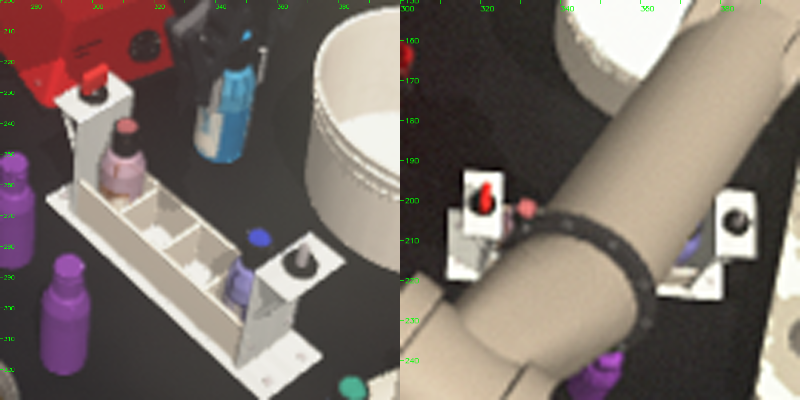

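```bash
python3 -m handwheel '[{"dp":[-0.0015,0.0005,0.04],"delta_rot":[0,0,0]},{"dp":[-0.0015,0.0005,0.08],"delta_rot":[0,0,0]},{"dp":[-0.0015,0.0005,0.115],"delta_rot":[0,0,0]},{"dp":[-0.0015,0.0005,0.115],"delta_rot":[0,0,0]},{"dp":[-0.0015,0.0005,0.115],"delta_rot":[0,0,0]}]'
python3 go.py 0.5798 -0.3398 0.062 1.7755
```

```text
clock: 10.5
tcp_pos: [0.581, -0.341, 0.1302]
orientation: [1.98, 2.436, 0.001]
contact_force: [0.3, 0.1, -0.3]
grip_width: 0.0388
gripper_force: 30.5
t 10.5 tcp [ 0.581  -0.341   0.1302] psi 1.7764 tilt [ 0.0022 -0.0009] F [ 0.3  0.1 -0.3] w 0.0388 gf 30.5 q [ 0.59  0.58 -0.22  1.63  0.15  0.94  0.53]
dp [ 0.0015 -0.0011  0.0682] rot [0.002  0.0013 0.0009]
```

```bash
python3 -m handwheel '[{"dp":[0.0015,-0.001,0.015],"delta_rot":[0,0,0]},{"dp":[0.0015,-0.001,0.03],"delta_rot":[0,0,0]},{"dp":[0.0015,-0.001,0.045],"delta_rot":[0,0,0]},{"dp":[0.0015,-0.001,0.058],"delta_rot":[0,0,0]},{"dp":[0.0015,-0.001,0.067],"delta_rot":[0,0,0]},{"dp":[0.0015,-0.001,0.067],"delta_rot":[0,0,0]}]'
python3 go.py 0.5798 -0.3398 0.062 1.7755
```

```text
clock: 11.25
tcp_pos: [0.5786, -0.3402, 0.0611]
orientation: [-1.983, -2.437, 0.001]
contact_force: [-0.4, 0.8, -1.3]
grip_width: 0.0388
gripper_force: 30.4
t 11.25 tcp [ 0.5786 -0.3402  0.0611] psi 1.7754 tilt [-0.0002 -0.0003] F [-0.4  0.8 -1.3] w 0.0388 gf 30.4 q [ 0.58  0.66 -0.2   1.68  0.17  0.82  0.51]
dp [ 0.0002  0.0013 -0.0009] rot [-0.0003  0.0002 -0.0001]
```

```bash
python3 -m handwheel '[{"dp":[0,0,0],"delta_rot":[0,0,0]},{"dp":[0,0,0],"delta_rot":[0,0,0]},{"dp":[0,0,0],"delta_rot":[0,0,0]},{"dp":[0,0,-0.02],"delta_rot":[0,0,0]},{"dp":[0,0,-0.07],"delta_rot":[0,0,0]},{"dp":[0,0,-0.12],"delta_rot":[0,0,0]},{"dp":[0,0,-0.17],"delta_rot":[0,0,0]},{"dp":[0,0,-0.18],"delta_rot":[0,0,0]},{"dp":[0,0,-0.18],"delta_rot":[0,0,0]}]' 0.8
python3 go.py 0.4365 0.128 0.24 1.7755
```

```text
clock: 12.38
tcp_pos: [0.5789, -0.34, 0.2428]
orientation: [1.981, 2.435, 0.001]
contact_force: [-0.6, -0.0, -0.4]
grip_width: 0.0685
gripper_force: 0.0
t 12.38 tcp [ 0.5789 -0.34    0.2428] psi 1.7757 tilt [ 0.002  -0.0011] F [-0.6 -0.  -0.4] w 0.0685 gf 0.0 q [ 0.6   0.47 -0.23  1.54  0.11  1.14  0.55]
dp [ 0.4872 -0.0442  0.002 ] rot [0.0017 0.0015 0.0002]
```

```bash
python3 -m handwheel '[{"dp":[0.05,-0.0045,0],"delta_rot":[0,0,0]},{"dp":[0.11,-0.01,0],"delta_rot":[0,0,0]},{"dp":[0.17,-0.0155,0],"delta_rot":[0,0,0]},{"dp":[0.23,-0.021,0],"delta_rot":[0,0,0]},{"dp":[0.29,-0.0265,0],"delta_rot":[0,0,0]},{"dp":[0.35,-0.032,0],"delta_rot":[0,0,0]},{"dp":[0.41,-0.037,0],"delta_rot":[0,0,0]},{"dp":[0.46,-0.042,0],"delta_rot":[0,0,0]},{"dp":[0.4872,-0.0445,0],"delta_rot":[0,0,0]},{"dp":[0.4872,-0.0445,0],"delta_rot":[0,0,0]},{"dp":[0.4872,-0.0445,0],"delta_rot":[0,0,0]}]' 0.85
python3 go.py 0.4365 0.128 0.056 1.7755
```

```text
clock: 13.75
tcp_pos: [0.4356, 0.1269, 0.2403]
orientation: [-1.983, -2.435, 0.003]
contact_force: [-0.0, 0.1, 0.5]
grip_width: 0.0727
gripper_force: 0.0
t 13.75 tcp [0.4356 0.1269 0.2403] psi 1.7749 tilt [-0.0019 -0.0009] F [-0.   0.1  0.5] w 0.0727 gf 0.0 q [ 0.07  0.14 -0.53  2.02  0.08  1.01 -0.3 ]
dp [0.001  0.0015 0.1843] rot [-0.002   0.0005 -0.0006]
```

```bash
python3 -m handwheel '[{"dp":[0,0.001,0.05],"delta_rot":[0,0,0]},{"dp":[0,0.001,0.1],"delta_rot":[0,0,0]},{"dp":[0,0.001,0.14],"delta_rot":[0,0,0]},{"dp":[0,0.001,0.17],"delta_rot":[0,0,0]},{"dp":[0,0.001,0.184],"delta_rot":[0,0,0]},{"dp":[0,0.001,0.184],"delta_rot":[0,0,0]}]'
python3 -m handwheel '[{"dp":[0,0,0],"delta_rot":[0,0,0]},{"dp":[0,0,0],"delta_rot":[0,0,0]},{"dp":[0,0,0],"delta_rot":[0,0,0]},{"dp":[0,0,0],"delta_rot":[0,0,0]},{"dp":[0,0,0],"delta_rot":[0,0,0]}]' 0 30
python3 go.py 0.4365 0.128 0.056 1.7755
python3 -m handwheel '[{"dp":[0,0,-0.02],"delta_rot":[0,0,0]},{"dp":[0,0,-0.07],"delta_rot":[0,0,0]},{"dp":[0,0,-0.12],"delta_rot":[0,0,0]},{"dp":[0,0,-0.17],"delta_rot":[0,0,0]},{"dp":[0,0,-0.19],"delta_rot":[0,0,0]},{"dp":[0,0,-0.19],"delta_rot":[0,0,0]}]'
python3 go.py 0.5692 -0.2888 0.245 1.7755
```

```text
clock: 14.5
tcp_pos: [0.4367, 0.1274, 0.0567]
orientation: [-1.983, -2.435, 0.003]
contact_force: [0.6, -0.8, -0.2]
grip_width: 0.0728
gripper_force: 0.0
clock: 15.12
tcp_pos: [0.4376, 0.1285, 0.0584]
orientation: [1.982, 2.436, 0.002]
contact_force: [-1.2, 0.2, 7.3]
grip_width: 0.0394
gripper_force: 30.5
t 15.12 tcp [0.4376 0.1285 0.0584] psi 1.7758 tilt [0.0018 0.0001] F [-1.2  0.2  7.3] w 0.0394 gf 30.5 q [-0.05  0.42 -0.45  2.18  0.32  0.6  -0.52]
dp [-0.0002 -0.0012  0.0024] rot [0.0018 0.0003 0.0003]
clock: 15.88
tcp_pos: [0.4378, 0.1285, 0.249]
orientation: [1.981, 2.434, 0.005]
contact_force: [-0.4, -0.2, -0.9]
grip_width: 0.0387
gripper_force: 30.4
t 15.88 tcp [0.4378 0.1285 0.249 ] psi 1.7754 tilt [0.0042 0.0005] F [-0.4 -0.2 -0.9] w 0.0387 gf 30.4 q [ 0.09  0.13 -0.55  2.01  0.08  1.02 -0.3 ]
dp [-0.4353  0.0438  0.0043] rot [ 0.0042  0.0004 -0.0001]
```

```bash
python3 -m handwheel '[{"dp":[-0.04,0.004,0],"delta_rot":[0,0,0]},{"dp":[-0.1,0.01,0],"delta_rot":[0,0,0]},{"dp":[-0.16,0.016,0],"delta_rot":[0,0,0]},{"dp":[-0.22,0.022,0],"delta_rot":[0,0,0]},{"dp":[-0.28,0.028,0],"delta_rot":[0,0,0]},{"dp":[-0.34,0.034,0],"delta_rot":[0,0,0]},{"dp":[-0.4,0.04,0],"delta_rot":[0,0,0]},{"dp":[-0.435,0.0435,0],"delta_rot":[0,0,0]},{"dp":[-0.435,0.0435,0],"delta_rot":[0,0,0]},{"dp":[-0.435,0.0435,0.03],"delta_rot":[0,0,0]},{"dp":[-0.435,0.0435,0.06],"delta_rot":[0,0,0]},{"dp":[-0.435,0.0435,0.06],"delta_rot":[0,0,0]}]'
python3 go.py 0.5692 -0.2888 0.063 1.7755
python3 -m handwheel '[{"dp":[0,0,0.03],"delta_rot":[0,0,0]},{"dp":[0,0,0.055],"delta_rot":[0,0,0]},{"dp":[0,0,0.055],"delta_rot":[0,0,0]},{"dp":[0,0,0.055],"delta_rot":[0,0,0]}]'
python3 go.py 0.5692 -0.2888 0.063 1.7755
```

```text
clock: 17.38
tcp_pos: [0.5658, -0.2863, 0.1838]
orientation: [-1.976, -2.433, 0.002]
contact_force: [-0.2, 0.4, 0.2]
grip_width: 0.0391
gripper_force: 30.5
t 17.38 tcp [ 0.5658 -0.2863  0.1838] psi 1.7777 tilt [-0.0065  0.0033] F [-0.2  0.4  0.2] w 0.0391 gf 30.5 q [ 0.56  0.47 -0.25  1.69  0.13  1.01  0.47]
dp [-0.0037  0.0035  0.1208] rot [-0.0057 -0.0046  0.0022]
clock: 17.88
tcp_pos: [0.569, -0.2886, 0.1339]
orientation: [1.981, 2.436, 0.001]
contact_force: [-0.0, -0.0, -0.6]
grip_width: 0.0391
gripper_force: 30.5
t 17.88 tcp [ 0.569  -0.2886  0.1339] psi 1.7762 tilt [ 0.002  -0.0007] F [-0.  -0.  -0.6] w 0.0391 gf 30.5 q [ 0.55  0.53 -0.24  1.72  0.15  0.91  0.45]
dp [-0.0001  0.      0.0709] rot [0.0018 0.001  0.0007]
```

```bash
python3 -m handwheel '[{"dp":[0,0,0.015],"delta_rot":[0,0,0]},{"dp":[0,0,0.03],"delta_rot":[0,0,0]},{"dp":[0,0,0.045],"delta_rot":[0,0,0]},{"dp":[0,0,0.06],"delta_rot":[0,0,0]},{"dp":[0,0,0.07],"delta_rot":[0,0,0]},{"dp":[0,0,0.07],"delta_rot":[0,0,0]}]'
python3 go.py 0.5692 -0.2888 0.063 1.7755
python3 -m handwheel '[{"dp":[0,0,0],"delta_rot":[0,0,0]},{"dp":[0,0,0],"delta_rot":[0,0,0]},{"dp":[0,0,0],"delta_rot":[0,0,0]},{"dp":[0,0,-0.02],"delta_rot":[0,0,0]},{"dp":[0,0,-0.07],"delta_rot":[0,0,0]},{"dp":[0,0,-0.12],"delta_rot":[0,0,0]},{"dp":[0,0,-0.17],"delta_rot":[0,0,0]},{"dp":[0,0,-0.18],"delta_rot":[0,0,0]},{"dp":[0,0,-0.18],"delta_rot":[0,0,0]}]' 0.8
python3 go.py 0.4425 0.3725 0.20 1.376
```

```text
clock: 18.62
tcp_pos: [0.5677, -0.289, 0.0617]
orientation: [-1.983, -2.436, 0.001]
contact_force: [-0.6, -0.7, -0.3]
grip_width: 0.0389
gripper_force: 30.2
t 18.62 tcp [ 0.5677 -0.289   0.0617] psi 1.7754 tilt [-0.0009 -0.    ] F [-0.6 -0.7 -0.3] w 0.0389 gf 30.2 q [ 0.54  0.62 -0.22  1.76  0.18  0.78  0.42]
dp [-0.0001  0.0015 -0.0013] rot [-0.0009 -0.0002 -0.0001]
clock: 19.75
tcp_pos: [0.5683, -0.2889, 0.2438]
orientation: [1.981, 2.435, 0.001]
contact_force: [-0.2, 0.8, -0.9]
grip_width: 0.0681
gripper_force: 0.0
t 19.75 tcp [ 0.5683 -0.2889  0.2438] psi 1.7757 tilt [ 0.002 -0.001] F [-0.2  0.8 -0.9] w 0.0681 gf 0.0 q [ 0.56  0.42 -0.26  1.62  0.12  1.11  0.48]
dp [0.6732 0.0113 0.0428] rot [0.002  0.0011 0.3997]
```

```bash
python3 -m handwheel '[{"dp":[0.06,0.001,0],"delta_rot":[0,0,0.03]},{"dp":[0.12,0.002,0],"delta_rot":[0,0,0.07]},{"dp":[0.18,0.003,0],"delta_rot":[0,0,0.1]},{"dp":[0.24,0.004,0],"delta_rot":[0,0,0.14]},{"dp":[0.3,0.005,0],"delta_rot":[0,0,0.18]},{"dp":[0.36,0.006,0],"delta_rot":[0,0,0.21]},{"dp":[0.42,0.007,0],"delta_rot":[0,0,0.25]},{"dp":[0.48,0.008,0],"delta_rot":[0,0,0.28]},{"dp":[0.54,0.009,0],"delta_rot":[0,0,0.32]},{"dp":[0.6,0.01,0],"delta_rot":[0,0,0.36]},{"dp":[0.65,0.011,0],"delta_rot":[0,0,0.4]},{"dp":[0.6732,0.0113,0],"delta_rot":[0,0,0.4]}]' 0.7
python3 -m handwheel '[{"dp":[0,0,0],"delta_rot":[0,0,0]},{"dp":[0,0,0],"delta_rot":[0,0,0]}]' 0.7
python3 go.py 0.4425 0.3725 0.021 1.376
python3 - <<'E'
from fit import *
from bench import vision
ims=[]
for n,b in(("side",(265,195,395,325)),("top",(300,150,400,250)),("top",(130,150,250,250))):
    f=vision.grab_frame(n); pickle.dump(f,open(n+"3.pkl","wb")); ims.append(cv2.resize(crop(f["img"],*b,6),(400,300) if n=="top" else (400,400)))
cv2.imwrite("pics/G.png",np.hstack([np.pad(ims[0],((0,200),(0,0),(0,0))),np.vstack(ims[1:])]))
E
```

```text
clock: 21.25
tcp_pos: [0.4395, 0.3753, 0.2406]
orientation: [-2.422, -1.998, 0.004]
contact_force: [0.7, -0.1, -0.3]
grip_width: 0.0594
gripper_force: 0.0
clock: 21.5
tcp_pos: [0.4422, 0.3709, 0.2411]
orientation: [2.428, 1.993, -0.004]
contact_force: [-0.3, -0.5, -0.5]
grip_width: 0.0596
gripper_force: 0.0
t 21.5 tcp [0.4422 0.3709 0.2411] psi 1.3747 tilt [-0.0014 -0.0022] F [-0.3 -0.5 -0.5] w 0.0596 gf 0.0 q [-0.39  0.36 -0.53  1.75  0.2   1.09 -1.18]
dp [2.100e-03 2.000e-04 2.201e-01] rot [-0.0009  0.0024 -0.0013]
```

View pics/G.png

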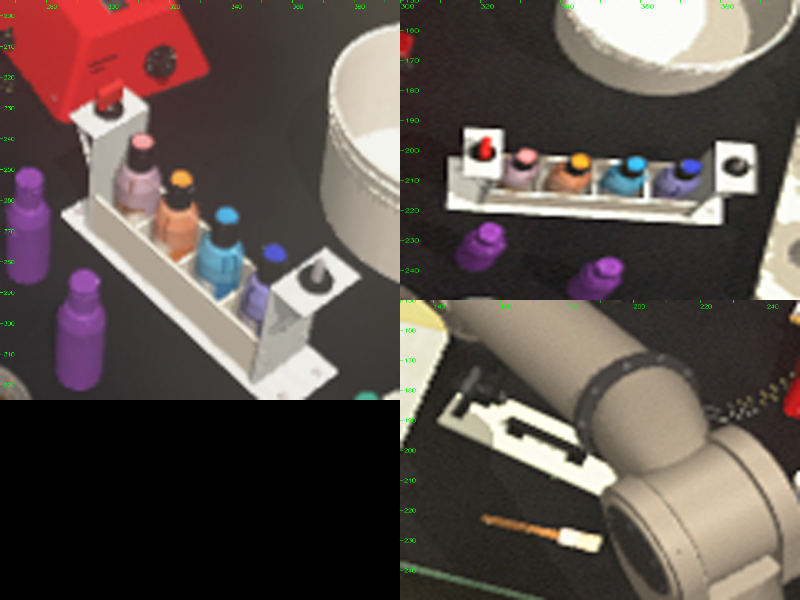

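```bash
python3 -m handwheel '[{"dp":[0.001,0,0.05],"delta_rot":[0,0,0]},{"dp":[0.001,0,0.1],"delta_rot":[0,0,0]},{"dp":[0.001,0,0.15],"delta_rot":[0,0,0]},{"dp":[0.001,0,0.19],"delta_rot":[0,0,0]},{"dp":[0.001,0,0.21],"delta_rot":[0,0,0]},{"dp":[0.001,0,0.219],"delta_rot":[0,0,0]},{"dp":[0.001,0,0.219],"delta_rot":[0,0,0]}]' 0.5
python3 go.py 0.4425 0.3725 0.021 1.376
python3 -m handwheel '[{"dp":[0,0,0],"delta_rot":[0,0,0]},{"dp":[0,0,0],"delta_rot":[0,0,0]},{"dp":[0,0,0],"delta_rot":[0,0,0]},{"dp":[0,0,0],"delta_rot":[0,0,0]},{"dp":[0,0,0],"delta_rot":[0,0,0]},{"dp":[0,0,0],"delta_rot":[0,0,0]}]' 0 80
python3 go.py 0.4425 0.3725 0.021 1.376
```

```text
clock: 22.52
tcp_pos: [0.4428, 0.3739, 0.0239]
orientation: [2.427, 1.994, 0.001]
contact_force: [-0.2, -0.0, 0.3]
grip_width: 0.0427
gripper_force: 0.0
t 22.52 tcp [0.4428 0.3739 0.0239] psi 1.3755 tilt [0.0007 0.0005] F [-0.2 -0.   0.3] w 0.0427 gf 0.0 q [-0.49  0.63 -0.42  1.91  0.39  0.68 -1.34]
dp [-0.0014 -0.      0.0029] rot [ 0.0006 -0.0007 -0.0005]
clock: 23.28
tcp_pos: [0.4432, 0.3743, 0.0248]
orientation: [2.427, 1.994, 0.004]
contact_force: [-0.8, -1.8, 7.0]
grip_width: 0.0125
gripper_force: 78.6
t 23.27 tcp [0.4432 0.3743 0.0248] psi 1.3757 tilt [0.0021 0.0013] F [-0.8 -1.8  7. ] w 0.0125 gf 78.6 q [-0.49  0.63 -0.42  1.91  0.39  0.68 -1.34]
dp [-0.0019 -0.0003  0.0038] rot [ 0.0018 -0.0017 -0.0003]
```

```bash
python3 -m handwheel '[{"dp":[0,0,-0.01],"delta_rot":[0,0,0]},{"dp":[0,0,-0.04],"delta_rot":[0,0,0]},{"dp":[0,0,-0.09],"delta_rot":[0,0,0]},{"dp":[0,0,-0.14],"delta_rot":[0,0,0]},{"dp":[0,0,-0.19],"delta_rot":[0,0,0]},{"dp":[0,0,-0.23],"delta_rot":[0,0,0]},{"dp":[0,0,-0.23],"delta_rot":[0,0,0]},{"dp":[0,0,-0.23],"delta_rot":[0,0,0]}]'
python3 go.py 0.5742 -0.3127 0.255 1.7755
```

```text
clock: 24.28
tcp_pos: [0.4416, 0.3727, 0.2521]
orientation: [2.427, 1.994, -0.003]
contact_force: [0.0, 0.5, -3.2]
grip_width: 0.0126
gripper_force: 78.6
t 24.27 tcp [0.4416 0.3727 0.2521] psi 1.3758 tilt [-0.0014 -0.0018] F [ 0.   0.5 -3.2] w 0.0126 gf 78.6 q [-0.38  0.35 -0.54  1.74  0.2   1.11 -1.18]
dp [-0.6467  0.2629 -0.0019] rot [-0.0014  0.0018 -0.3997]
```

```bash
python3 -m handwheel '[{"dp":[-0.026,0.0105,0],"delta_rot":[0,0,-0.02]},{"dp":[-0.065,0.0263,0],"delta_rot":[0,0,-0.04]},{"dp":[-0.117,0.0475,0],"delta_rot":[0,0,-0.07]},{"dp":[-0.168,0.068,0],"delta_rot":[0,0,-0.1]},{"dp":[-0.22,0.0895,0],"delta_rot":[0,0,-0.14]},{"dp":[-0.272,0.1105,0],"delta_rot":[0,0,-0.17]},{"dp":[-0.323,0.1315,0],"delta_rot":[0,0,-0.2]},{"dp":[-0.375,0.1525,0],"delta_rot":[0,0,-0.23]},{"dp":[-0.427,0.1735,0],"delta_rot":[0,0,-0.26]},{"dp":[-0.479,0.1945,0],"delta_rot":[0,0,-0.3]},{"dp":[-0.53,0.2155,0],"delta_rot":[0,0,-0.33]},{"dp":[-0.576,0.234,0],"delta_rot":[0,0,-0.36]}]'
python3 go.py 0.5742 -0.3127 0.255 1.7755
```

```text
clock: 25.78
tcp_pos: [0.5589, -0.2386, 0.2507]
orientation: [-2.028, -2.394, 0.003]
contact_force: [0.7, 0.8, -2.7]
grip_width: 0.0123
gripper_force: 78.5
t 25.77 tcp [ 0.5589 -0.2386  0.2507] psi 1.7361 tilt [-0.0042  0.0012] F [ 0.7  0.8 -2.7] w 0.0123 gf 78.5 q [ 0.51  0.37 -0.27  1.68  0.11  1.11  0.37]
dp [-0.0756  0.0029 -0.0045] rot [-0.0039 -0.002  -0.0394]
```

```bash
python3 -m handwheel '[{"dp":[-0.035,0.001,0],"delta_rot":[0,0,-0.02]},{"dp":[-0.06,0.002,0],"delta_rot":[0,0,-0.04]},{"dp":[-0.0764,0.0022,0],"delta_rot":[0,0,-0.04]},{"dp":[-0.0764,0.0022,0.01],"delta_rot":[0,0,-0.04]},{"dp":[-0.0764,0.0022,0.03],"delta_rot":[0,0,-0.04]},{"dp":[-0.0764,0.0022,0.05],"delta_rot":[0,0,-0.04]},{"dp":[-0.0764,0.0022,0.05],"delta_rot":[0,0,-0.04]},{"dp":[-0.0764,0.0022,0.05],"delta_rot":[0,0,-0.04]}]'
python3 go.py 0.5742 -0.3127 0.20 1.7755
python3 - <<'E'
from fit import *
from bench import vision
ims=[]
for n,b,s in(("side",(270,165,390,285),5),("top",(295,165,405,245),5)):
    f=vision.grab_frame(n); pickle.dump(f,open(n+"4.pkl","wb")); ims.append(crop(f["img"],*b,s))
o=np.zeros((600,1150,3),np.uint8); o[:,:600]=ims[0]; o[:400,600:]=ims[1]
cv2.imwrite("pics/H.png",o[:,:]) 
cv2.imwrite("pics/H.png",cv2.resize(o,(800,417),interpolation=cv2.INTER_AREA))
E
```

```text
clock: 26.78
tcp_pos: [0.5753, -0.3114, 0.2037]
orientation: [1.982, 2.437, 0.001]
contact_force: [-0.2, -0.6, -3.4]
grip_width: 0.0122
gripper_force: 78.5
t 26.77 tcp [ 0.5753 -0.3114  0.2037] psi 1.7763 tilt [0.0005 0.    ] F [-0.2 -0.6 -3.4] w 0.0122 gf 78.5 q [ 0.58  0.48 -0.25  1.62  0.13  1.05  0.5 ]
dp [-0.0011 -0.0013  0.0037] rot [0.0005 0.0001 0.0008]
```

View pics/H.png

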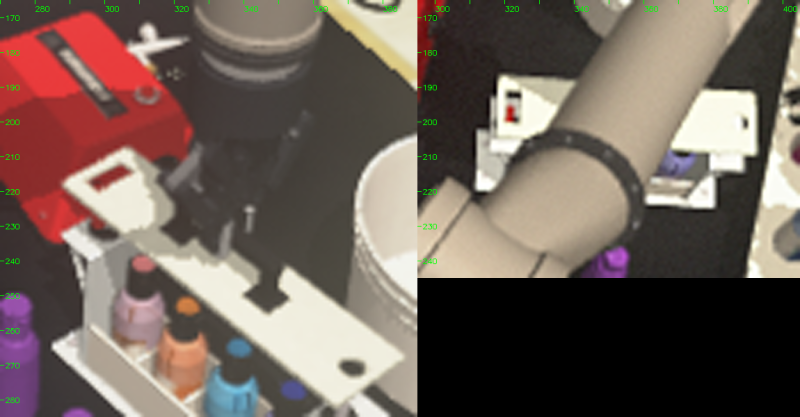

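```bash
python3 - <<'E'
from fit import *
loc=[(-34,136),(34,136),(34,-136),(-34,-136)]
s=np.array([(287.4,216.9),(306.4,207.2),(386,266.7),(366.5,281)]); t=np.array([(317.5,204),(318.1,186.2),(392.2,191),(391.7,209.2)])
for z in(.183,.187,.191): fit([(S,s),(T,t)],loc,z,[.57,-.31,.2],"lid z%.3f"%z)
fit([(S,np.array([(301.5,215.5),(370.8,270.1)]))],[(0,120),(0,-120)],.187,[.57,-.31,.2],"slot/hole")
E
```

```text
lid z0.183 [ 0.5776 -0.3114  0.2124] rms px 0.68 R 0.656
lid z0.183 [ 0.579  -0.309   0.2134] rms px 0.21 R 0.656
lid z0.183 [ 0.5764 -0.3144  0.2093] rms px 0.36 R 0.657
lid z0.187 [ 0.5757 -0.3129  0.2112] rms px 0.4 R 0.655
lid z0.187 [ 0.5765 -0.3119  0.2117] rms px 0.24 R 0.655
lid z0.187 [ 0.5748 -0.314   0.2095] rms px 0.34 R 0.655
lid z0.191 [ 0.5738 -0.3143  0.21  ] rms px 0.38 R 0.654
lid z0.191 [ 0.574  -0.3148  0.2101] rms px 0.36 R 0.655
lid z0.191 [ 0.5732 -0.3135  0.2096] rms px 0.33 R 0.653
slot/hole [ 0.5759 -0.3133  0.204 ] rms px 0.22 R 0.656
slot/hole [ 0.5759 -0.3133  0.204 ] rms px 0.22 R 0.656
```

```bash
python3 -m handwheel '[{"dp":[-0.001,-0.0013,0.008],"delta_rot":[0,0,0]},{"dp":[-0.001,-0.0013,0.018],"delta_rot":[0,0,0]},{"dp":[-0.001,-0.0013,0.028],"delta_rot":[0,0,0]},{"dp":[-0.001,-0.0013,0.036],"delta_rot":[0,0,0]},{"dp":[-0.001,-0.0013,0.041],"delta_rot":[0,0,0]},{"dp":[-0.001,-0.0013,0.041],"delta_rot":[0,0,0]}]'
python3 go.py 0.574 -0.3127 0.1528 1.7755
```

```text
clock: 27.62
tcp_pos: [0.5737, -0.3129, 0.1618]
orientation: [-1.982, -2.437, 0.0]
contact_force: [-0.1, 0.7, -4.0]
grip_width: 0.0124
gripper_force: 78.6
t 27.62 tcp [ 0.5737 -0.3129  0.1618] psi 1.7759 tilt [-0.0007  0.0004] F [-0.1  0.7 -4. ] w 0.0124 gf 78.6 q [ 0.58  0.52 -0.24  1.66  0.15  0.98  0.49]
dp [0.0001 0.0004 0.009 ] rot [-0.0006 -0.0005  0.0004]
```

Slot and hole have passed the tops of wing and pin freely. Now I press.

```bash
python3 -m handwheel '[{"dp":[0,0,0.003],"delta_rot":[0,0,0]},{"dp":[0,0,0.006],"delta_rot":[0,0,0]},{"dp":[0,0,0.009],"delta_rot":[0,0,0]},{"dp":[0,0,0.011],"delta_rot":[0,0,0]},{"dp":[0,0,0.011],"delta_rot":[0,0,0]},{"dp":[0,0,0.011],"delta_rot":[0,0,0]}]' - 110
python3 go.py 0.574 -0.3127 0.1528 1.7755
```

```text
clock: 28.38
tcp_pos: [0.5742, -0.3131, 0.153]
orientation: [1.982, 2.436, 0.0]
contact_force: [-4.2, 1.2, 8.4]
grip_width: 0.0117
gripper_force: 111.9
t 28.38 tcp [ 0.5742 -0.3131  0.153 ] psi 1.7757 tilt [ 0.0011 -0.0007] F [-4.2  1.2  8.4] w 0.0117 gf 111.9 q [ 0.58  0.53 -0.24  1.67  0.15  0.96  0.49]
dp [ 0.0005 -0.0001  0.0002] rot [0.0009 0.0009 0.0002]
```

```bash
python3 -m handwheel '[{"dp":[0,0,0.0015],"delta_rot":[0,0,0]},{"dp":[0,0,0.003],"delta_rot":[0,0,0]},{"dp":[0,0,0.003],"delta_rot":[0,0,0]},{"dp":[0,0,0.003],"delta_rot":[0,0,0]},{"dp":[0,0,0.003],"delta_rot":[0,0,0]}]'
python3 go.py
python3 - <<'E'
from bench import status
print(status.get_obs()["moment"])
E
```

```text
clock: 29.0
tcp_pos: [0.5742, -0.3132, 0.1528]
orientation: [1.982, 2.435, -0.0]
contact_force: [-11.6, 4.6, 25.5]
grip_width: 0.0116
gripper_force: 114.4
t 29.0 tcp [ 0.5742 -0.3132  0.1528] psi 1.7754 tilt [ 0.0015 -0.0015] F [-11.6   4.6  25.5] w 0.0116 gf 114.4 q [ 0.58  0.53 -0.24  1.67  0.15  0.96  0.49]
[1.14251485 2.46127574 0.03657594]
```

```bash
python3 -c "
from bench import r
print(r.hand_in())"
```

```text
the job is handed in; nothing more can be done
None
```

I handed the job in at 29 s: both bottles are in the middle cells, the wing lies across the rack, and the lid is held down on both flanges with about 25 N, though the hand-in returned no verdict and I took no picture after the final press.

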